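# Set up the telescopic camera stand at its upper stop

## Robot

A 6-joint arm with a two-finger parallel gripper is mounted at the origin on a cart in front of the work surface, level with it; the furniture and walls round the work are solid. World frame = base frame: x ahead of the robot, y to its left, z up, the work surface at z = 0. Lengths are in m, angles in degrees, forces in N, time in s.
With the tool pointing down it reaches from about 0.325 to 0.775 m from the base axis. Payload 5.5 kg.
Tool frame: the origin (TCP) lies at the centre of the arm's flange, where the gripper is bolted on; the fingertips stand 182 mm ahead of it and the grasp point (between the pads) lies 163 mm ahead of it; z points along the fingers, y is the direction in which the jaws open and shut (so a half turn about z gives the same grasp; the last joint's range is limited). The gripper opens to 88 mm and grips with 3 to 60 N. Pads are 20 mm wide; open, the fingers measure 115 mm over their backs; the gripper's body (75 mm by 178 mm) begins 61 mm behind the grasp point.
Start: joints at [66.079, 5.22, 70.514, -0, 104.267, -3.249], TCP at [0.212, 0.561, 0.405] pointing down, gripper open.
Joint ranges: [-164.24, 164.24], [-49.07, 125.15], [9.68, 141.18], [-86.29, 266.29], [3.28, 154.24], [-151.56, 151.56]. Speed limits (degrees/s): [147.25, 147.25, 172.46, 180, 180, 180].

## Interface

Orientations are given as [roll, pitch, yaw] about the fixed x, y, z axes, in that order (R = Rz(yaw) Ry(pitch) Rx(roll)).
In Python, from station import r gives the robot as it stands. The module is installed in compiled form; this text tells all that it offers. Calls block until the motion is done:
- r.reach(position, orientation): joint-space move of the TCP to a pose.
- r.servo_line(position, rotation=None, speed=0.15): straight line of the TCP; rotation=None keeps the orientation; speed is the mean speed in m/s.
- r.move_joints(angles): joint-space move.
- r.let_go() and r.grab(squeeze=None): open the fingers fully, or close them until they stop; squeeze is the grip in N (None keeps the last).
- r.wait(seconds).
- r.inverse_kinematics(position, orientation): joint angles nearest the present ones, or None.
- r.sense(): the state.
- r.snapshot(name): name is "scene" or "top" or "wrist"; returns a dict with "frame" (400x640x3 uint8, red, green, blue), "fx", "fy", "cx", "cy" (pixels), "dist_coeffs" ([k1, k2, p1, p2, k3] as OpenCV has them; the pictures are not rectified), "R" (3x3) and "t" (3): a world point X has camera coordinates R X + t. Camera axes: x right, y down, z forward; pixel columns grow to the right and rows downward; lengths in m; the calibration is good to about 2 mm. A picture is of the moment at which its call begins. There is no depth.
A pose or a line that the arm cannot do raises r.IKError and nothing moves.
- r.hand_in(): hands the job in, once; it reports no verdict.
The state is a dict: "clock": time; "joints": joint angles; "joint_vel": joint speeds; "joint_torque": joint torques, N m; "tcp_pos": TCP position; "orientation": TCP orientation; "contact_force": force on the tool from outside, world axes, zero at the start; "torque": the same for the moment, N m; "opening": finger opening in m.
Only numpy, scipy, OpenCV 4.12 (cv2) and the standard library are available. Lean on these libraries where they do the work, as an engineer would, in place of code of your own. Each camera call takes 0.05 s, during which the arm holds its last target.

## Task

Set up the little camera stand for photographing the jade: seat its column, still telescoped in, fully home on the two pegs of the base plate. Then squeeze the button in its head, draw the mast straight up past the first stop to the second, upper stop and keep holding it there, with the column still fully seated on its pegs; nothing catches the mast up there until I have tightened the collar screw, so finish holding it and do not let go. Leave the other things on the table where they lie.

Things in the scene. Friction and masses are not known exactly. Their poses are not given: they have to be found in the camera images.
- column: The loose camera-stand column with all it carries, about 0.8 kg, 172 mm tall to its head plate when telescoped in; it stands upright on the table at first. Origin: centre of the underside of its foot, z up. Foot: aluminium plate 56 (x) by 84 (y) by 14 mm; on it a dark round barrel, 32 mm thick. Fits the base either way round (half a turn is the same).
- hole_a (a point): One of two equal upright through holes of 10 mm in the column's foot, at its underside: x = 0, y = +29 mm in the column's frame. The other hole is at y = -29 mm.
- collar_screw (a point): Knob of the thumb screw of the clamp collar (fixed here, leave it alone): 16 mm thick, juts out to x = -37 mm of the column's axis at 118 mm above its underside. The black collar, 39 mm thick, ends the barrel at 108 to 128 mm height, just under the stowed head.
- mast_head (a point): Centre of the head on the mast, where to grip: grey block 34 (x) by 30 (y) mm, 20 mm up and down from here; a plate and a 6 mm camera screw reach 34 mm up. Axes of the column; 150 mm above its origin when telescoped in. Gripped on the plain ribbed faces +y, -y (30 mm wide) the mast stays locked: carry it so. A grip across x (39 mm over the button on face +x) squeezes the button and frees the mast.
- release_face (a point): Centre of the outer face of the release button, an aluminium key 18 mm wide and 20 mm tall in the head's +x face, standing 5 mm proud of it, 22 mm from the column's axis. Axes of the column: it is pushed in towards -x.
- release (a joint): How far the release button is pushed in: 0 out, 0.005 m flush with the head. Its spring takes about 3 N to push it flush; the mast is free from about 0.0035 m. Let go, it springs out.
- mast (a joint): How far the mast is drawn up, m: 0 telescoped in (caught), 0.045 first stop (caught there if the button is out), 0.090 second stop, the hard end, no catch: let go, it sinks to the first stop. Mast and head weigh 0.24 kg, friction 0.3 N. Pulling on at the second stop, or while caught, lifts the column off its pegs (it takes about 5 N more).
- base: Base plate of the camera stand, fixed to the table: dark steel plate 110 (x) by 130 (y) by 12 mm with two upright steel pegs and flat screw heads in its corners. Origin: centre of its underside on the table; z up.
- base_seat (a point): Where the column's origin comes to lie: centre of the base plate's top, 12 mm above the table, axes of the plate. The pegs stand at x = 0, y = +29 and -29 mm: 7.5 mm thick, 17 mm tall, the upper 7 mm tapered to a blunt point. Seated, the foot lies flat on the plate and the peg tips stand 3 mm out of its holes.
- torch: Bystander: black pocket torch, 106 mm long (y), 28 mm thick, lying; origin at its underside's centre.
- loupe: Bystander: small folding loupe, 24 by 36 by 16 mm; origin at its underside's centre.
- tablet_6: Bystander: grey-green polished jade tablet, 55 by 45 by 6 mm; origin at its underside's centre.
- ink_tin: Bystander: round red ink pad tin, 60 mm across, 20 mm high; origin at its underside's centre.
- stamp: Bystander: small brown upright stamp, 27 mm across, 63 mm tall; origin at its underside's centre.
Mind the look-alikes: they are no part of the job. Leave any blue or green look-alike of the column alone.

How it is judged:
By the outcome, as a careful person would: the job done as asked, in the order asked, and still so for the second after the job is handed in, while the arm keeps its last pose, push and grip.
It also fails if it takes over 54 s, if anything falls off the work surface, if the arm or the gripper's body presses on something with over 40 N, if the wrist force passes 120 N, or if a joint passes its speed limit or range.

## Working session

There is one attempt and no reset: what is moved stays moved. The work goes in short steps, each a Python script; the robot and the scene stay as the last script left them, time stands still between calls to the robot, and variables do not carry over. Pictures are saved under pics/ and viewed, and the job is handed in when it is done.

```bash
mkdir -p pics; python3 - <<'E'
from station import r
import cv2,numpy as np
s=r.sense();print({k:np.round(v,3) for k,v in s.items()})
for n in("scene","top","wrist"):
    d=r.snapshot(n);cv2.imwrite(f"pics/{n}0.png",d["frame"][:,:,::-1])
    print(n,d["fx"],d["cx"],d["cy"],d["dist_coeffs"],np.round(-np.array(d["R"]).T@d["t"],3),np.round(d["R"],3).tolist())
E
```

```text
{'clock': np.float64(0.0), 'joints': array([ 66.08 ,   5.262,  70.58 ,  -0.   , 104.266,  -3.249]), 'joint_vel': array([ 0.01 ,  0.01 , -0.052,  0.026,  0.026, -0.041]), 'joint_torque': array([ 3.0000e-03, -4.4645e+01, -4.0645e+01,  7.0000e-02,  2.9000e-02,
       -0.0000e+00]), 'tcp_pos': array([0.212, 0.561, 0.404]), 'orientation': array([-1.79892e+02, -6.00000e-03,  1.59329e+02]), 'contact_force': array([-0.214,  0.139,  0.142]), 'torque': array([-0.016,  0.013,  0.005]), 'opening': np.float64(0.088)}
scene 472.9078664133952 325.01504519279354 200.46282840660888 [-0.02302658  0.          0.          0.          0.        ] [-0.057  1.09   1.337] [[-0.874, -0.486, -0.007], [-0.34, 0.621, -0.706], [0.347, -0.615, -0.708]]
top 430.17438385659517 313.6122083489901 193.56321864621046 [0.01178435 0.         0.         0.         0.        ] [0.422 0.044 1.452] [[0.006, -1.0, 0.006], [-0.995, -0.006, -0.096], [0.096, -0.005, -0.995]]
wrist 278.49452615080565 320.32018984718 199.75404453767564 [-0.02505713  0.          0.          0.          0.        ] [0.143 0.587 0.383] [[0.353, 0.935, -0.002], [0.9, -0.34, 0.272], [0.254, -0.098, -0.962]]
```

View pics/scene0.png

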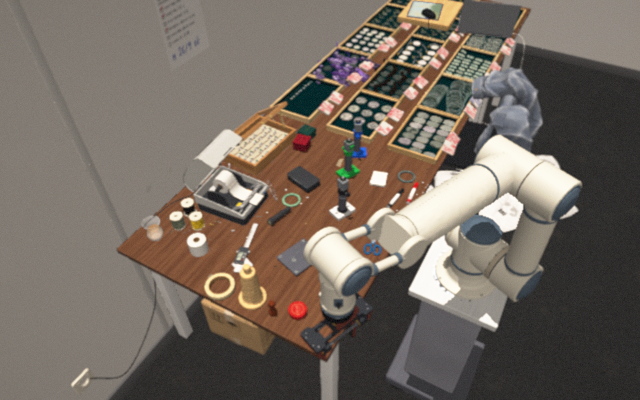

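View pics/top0.png

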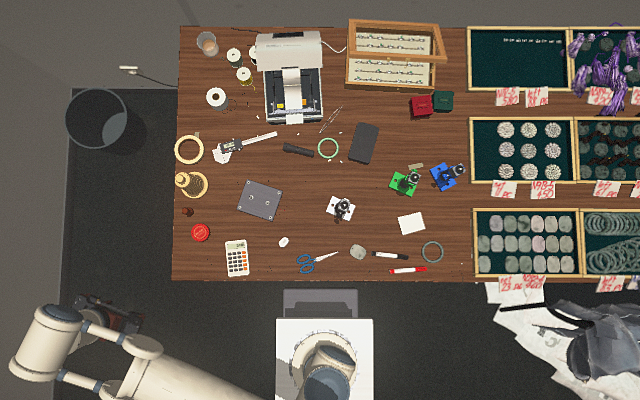

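View pics/wrist0.png

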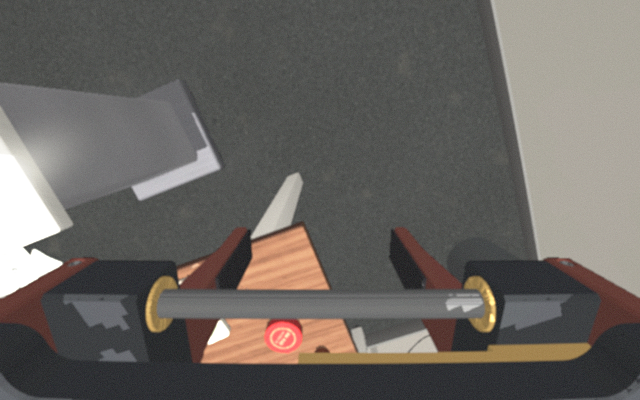

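Candidates for the column, by top-view pixel: bare aluminium foot with dark barrel at (341,208), green look-alike at (404,183), blue look-alike at (446,176). By the description it is the aluminium one at (341,208). The dark plate with pegs at (260,200) is the base. I'll check both in a close crop.

```bash
python3 - <<'E'
import cv2,numpy as np
t=cv2.imread("pics/top0.png");s=cv2.imread("pics/scene0.png")
a=cv2.resize(t[170:232,230:370],None,fx=5.7,fy=5.7,interpolation=cv2.INTER_CUBIC)[:, :800]
b=cv2.resize(s[165:275,270:370],None,fx=5,fy=5,interpolation=cv2.INTER_CUBIC)
cv2.imwrite("pics/ca.png",a);cv2.imwrite("pics/cb.png",b)
E
```

```text
(no output)
```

View pics/ca.png

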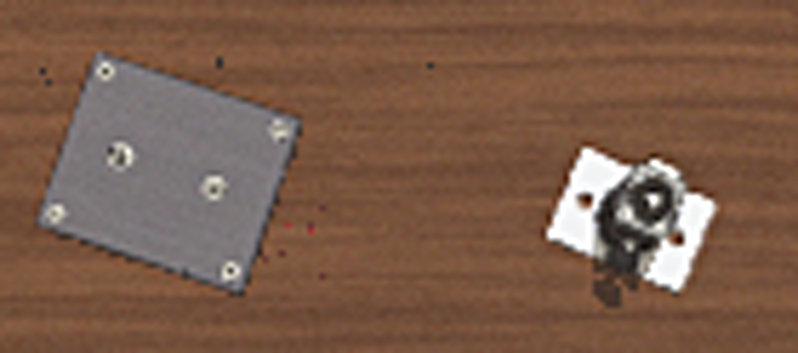

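View pics/cb.png

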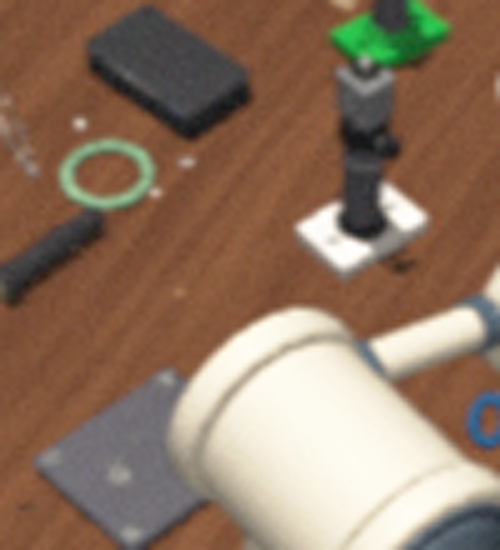

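The crop confirms it: the column with the bare aluminium foot is at crop (630,215), its knob is towards the lower left and so its button faces away from the robot. The base plate is at crop (168,172), with pegs at (120,155) and (213,187). Next I'll measure.

```bash
cat > h.py <<'E'
from station import r
import cv2,numpy as np
def cast(d,px,z):
    K=np.array([[d["fx"],0,d["cx"]],[0,d["fy"],d["cy"]],[0,0,1.]])
    u=cv2.undistortPoints(np.array(px,float).reshape(-1,1,2),K,np.array(d["dist_coeffs"])).reshape(-1,2)
    R=np.array(d["R"]);c=-R.T@np.array(d["t"]);v=np.c_[u,np.ones(len(u))]@R
    return (c+v*((z-c[2])/v[:,2])[:,None])
def proj(d,X):
    K=np.array([[d["fx"],0,d["cx"]],[0,d["fy"],d["cy"]],[0,0,1.]])
    return cv2.projectPoints(np.array(X,float).reshape(-1,1,3),cv2.Rodrigues(np.array(d["R"]))[0],np.array(d["t"],float),K,np.array(d["dist_coeffs"]))[0].reshape(-1,2)
def rect(d,mask,z):
    c=max(cv2.findContours(mask,cv2.RETR_EXTERNAL,cv2.CHAIN_APPROX_NONE)[0],key=cv2.contourArea).reshape(-1,2)
    w=cast(d,c,z)[:,:2]
    R=cv2.minAreaRect((w*1000).astype(np.float32))
    return c,R
def snap(n,f):
    d=r.snapshot(n);cv2.imwrite(f"pics/{f}.png",d["frame"][:,:,::-1]);return d
E
python3 - <<'E'
from h import *
d=snap("top","top1");f=d["frame"].astype(int)
print(np.round([f[200,250],f[208,330],f[215,352],f[190,300]],0))
m=np.zeros((400,640),np.uint8);m[185:235,320:365]=((f.min(2)>170)[185:235,320:365])*255
m=cv2.morphologyEx(m,cv2.MORPH_CLOSE,np.ones((15,15)))
print("foot",rect(d,m,.014)[1])
sat=f.max(2)-f.min(2)
m=np.zeros((400,640),np.uint8);m[170:230,230:290]=((sat<30)[170:230,230:290])*255
m=cv2.morphologyEx(m,cv2.MORPH_OPEN,np.ones((3,3)))
c,R=rect(d,m,.012);print("base",R)
a=np.array([[230+120/5.7,170+155/5.7],[230+213/5.7,170+187/5.7]]);p=cast(d,a,.029);print("pegs",p,p.mean(0),np.linalg.norm(p[0]-p[1]))
a=np.array([[230+585/5.7,170+200/5.7],[230+677/5.7,170+240/5.7]]);p=cast(d,a,.014);print("holes",p,p.mean(0),np.linalg.norm(p[0]-p[1]))
a=np.array([[230+655/5.7,170+203/5.7]]);print("screw",cast(d,a,.180))
E
```

```text
[[126 121 124]
 [243 244 245]
 [107  69  50]
 [117  81  59]]
foot ((517.73193359375, -54.10791015625), (83.72149658203125, 65.16471099853516), 67.6804428100586)
base ((538.5558471679688, 218.92559814453125), (131.51268005371094, 110.3232192993164), 71.85113525390625)
pegs [[0.54649476 0.24427399 0.029     ]
 [0.52814695 0.18991317 0.029     ]] [0.53732086 0.21709358 0.029     ] 0.05737369988762658
holes [[ 0.52290609 -0.02715347  0.014     ]
 [ 0.49970462 -0.08118538  0.014     ]] [ 0.51130535 -0.05416943  0.014     ] 0.05880268458654041
screw [[ 0.5099005  -0.05531957  0.18      ]]
```

```bash
python3 - <<'E'
from h import *
for nm,p,y in (("col",(.511,-.054,.314),-22.7),("base",(.538,.218,.33),-18.3),("basex",(.538,.218,.415),71.7)):
  for k in (0,180,-180):
    yy=y+k
    for z in (p[2],.48): print(nm,yy,z,(lambda q:None if q is None else np.round(q,0))(r.inverse_kinematics((p[0],p[1],z),(180,0,yy))))
E
```

```text
col -22.7 0.314 [-10.  -8.  93.  -0.  95. 103.]
col -22.7 0.48 [-10.  -6.  74.  -0. 112. 103.]
col 157.3 0.314 [-10.  -8.  93.   0.  95. -77.]
col 157.3 0.48 [-10.  -6.  74.   0. 112. -77.]
col -202.7 0.314 [-10.  -8.  93.   0.  95. -77.]
col -202.7 0.48 [-10.  -6.  74.   0. 112. -77.]
base -18.3 0.33 [ 19.   2.  81.  -0.  97. 127.]
base -18.3 0.48 [ 19.   4.  64.  -0. 112. 127.]
base 161.7 0.33 [ 19.   2.  81.   0.  97. -53.]
base 161.7 0.48 [ 19.   4.  64.   0. 112. -53.]
base -198.3 0.33 [ 19.   2.  81.   0.  97. -53.]
base -198.3 0.48 [ 19.   4.  64.   0. 112. -53.]
basex 71.7 0.415 [ 19.   2.  72.  -0. 105.  37.]
basex 71.7 0.48 [ 19.   4.  64.  -0. 112.  37.]
basex 251.7 0.415 [  19.    2.   72.    0.  105. -143.]
basex 251.7 0.48 [  19.    4.   64.    0.  112. -143.]
basex -108.3 0.415 [  19.    2.   72.    0.  105. -143.]
basex -108.3 0.48 [  19.    4.   64.    0.  112. -143.]
```

```bash
python3 - <<'E'
from h import *
y=161.7;tx=np.array([np.cos(np.radians(y)),np.sin(np.radians(y))])
b=np.array([.538,.2185])-.03*tx
r.reach((*b,.42),(180,0,y)); d=snap("wrist","wb")
print(r.sense()["clock"],r.sense()["tcp_pos"])
import pickle;pickle.dump(d,open("wb.pkl","wb"))
y=157.3;tx=np.array([np.cos(np.radians(y)),np.sin(np.radians(y))])
b=np.array([.511,-.054])-.03*tx
r.reach((*b,.48),(180,0,y)); d=snap("wrist","wc")
pickle.dump(d,open("wc.pkl","wb"))
print(r.sense()["clock"],r.sense()["tcp_pos"])
E
```

```text
2.0667 [0.56605725 0.21013077 0.41999547]
3.2083 [ 0.53904089 -0.06442137  0.47942775]
```

View pics/wb.png

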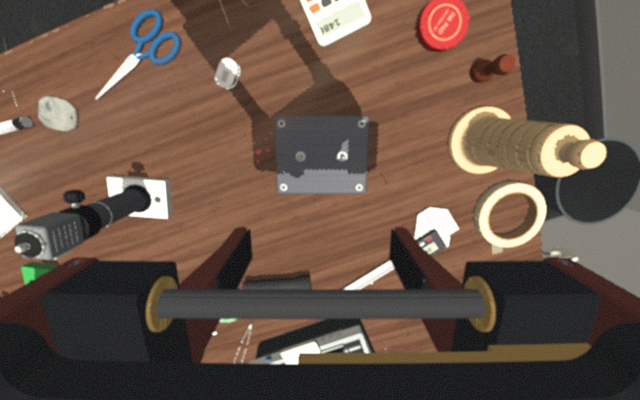

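View pics/wc.png

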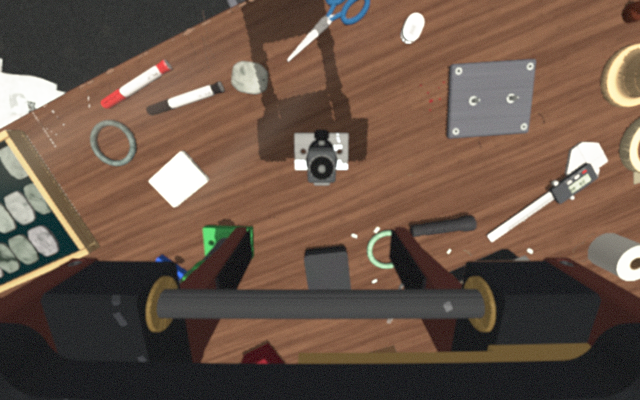

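wb shows the base at (321,154), with pegs at about (300,156) and (343,155). wc shows both: the column's foot at (321,150) with the knob at (321,135), and the base at (490,98) with pegs at (475,100) and (512,98).

```bash
python3 - <<'E'
import cv2,numpy as np
t=cv2.imread("pics/wc.png");u=cv2.imread("pics/wb.png")
k=dict(interpolation=cv2.INTER_CUBIC)
A=cv2.resize(t[120:200,280:360],(400,400),**k);B=cv2.resize(t[55:145,440:545],(467,400),**k)[:, :400];C=cv2.resize(u[100:205,265:380],(400,365),**k)
cv2.imwrite("pics/cc.png",np.hstack([A,B]));cv2.imwrite("pics/cd.png",C)
E
```

```text
(no output)
```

View pics/cc.png

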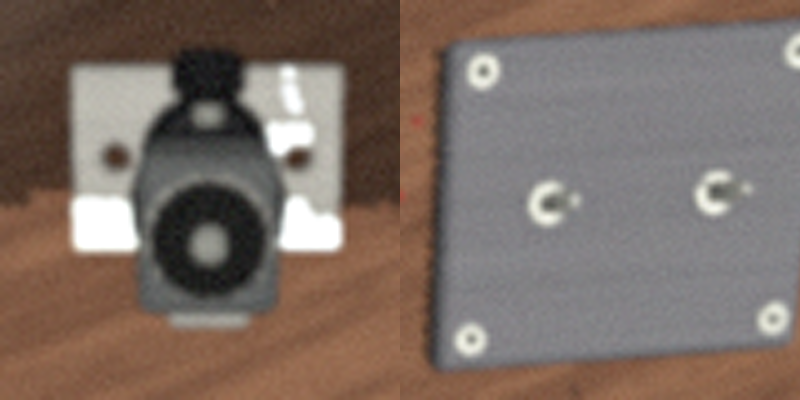

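View pics/cd.png

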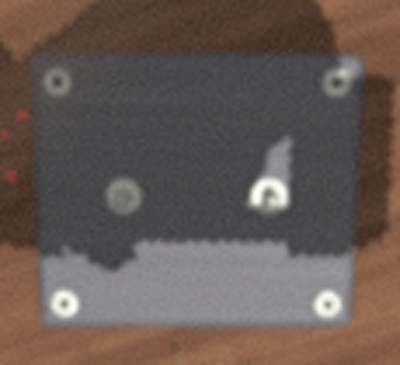

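```bash
python3 - <<'E'
from h import *
import pickle
c=pickle.load(open("wc.pkl","rb"));b=pickle.load(open("wb.pkl","rb"))
def px(p,s,o): return (np.array(p,float)+.5)/s-.5+o
def rep(n,P):
    print(n,np.round(P[:,:2].mean(0),4))
def yaw(v): return round(float(np.degrees(np.arctan2(-v[0],v[1]))),2)
s=5;o=(280,120)
F=cast(c,px([[71,64],[344,64],[344,250],[71,250]],s,o),.014);rep("foot",F)
print(yaw(F[0]-F[1]),yaw(F[3]-F[2]),np.linalg.norm(F[0]-F[1]),np.linalg.norm(F[0]-F[3]))
H=cast(c,px([[116,157],[298,157]],s,o),.014);rep("holes",H);v=H[0]-H[1];print(yaw(v),np.linalg.norm(v))
rep("screw",cast(c,px([[208,243]],s,o),.184));rep("headplate",cast(c,px([[209,240]],s,o),.172))
s=400/90;o=(440,55)
P=cast(c,px([[548-400,204],[714-400,193]],s,o),.012);rep("base wc pegs",P);v=P[1]-P[0];print(yaw(v),np.linalg.norm(v))
P=cast(c,px([[84,71],[405,51],[373,318],[71,340]],s,o),.013);rep("screws wc",P)
s=400/115;o=(265,100)
P=cast(b,px([[57,82],[336,82],[328,304],[64,304]],s,o),.013);rep("screws wb",P);print(yaw(P[1]-P[0]),yaw(P[2]-P[3]))
P=cast(b,px([[123,196],[268,196]],s,o),.012);rep("pegs wb .012",P);print(yaw(P[1]-P[0]),np.linalg.norm(P[1]-P[0]))
P=cast(b,px([[123,196],[268,196]],s,o),.029);rep("pegs wb .029",P);print(yaw(P[1]-P[0]),np.linalg.norm(P[1]-P[0]))
E
```

```text
foot [ 0.5137 -0.0531]
157.35 157.35 0.08508789373664868 0.05852289539080107
holes [ 0.5132 -0.0531]
157.35 0.057699985644944184
screw [ 0.5128 -0.0531]
headplate [ 0.5141 -0.0534]
base wc pegs [0.5408 0.2189]
-18.45 0.057930537173017646
screws wc [0.5409 0.2192]
screws wb [0.5405 0.2191]
-18.24 -18.24
pegs wb .012 [0.5405 0.2188]
-18.24 0.05781396497790543
pegs wb .029 [0.5385 0.2194]
-18.24 0.0552801459122465
```

```bash
python3 - <<'E'
from h import *
x,y=.5132,-.0531
r.reach((x,y,.42),(180,0,157.35))
r.servo_line((x,y,.316),speed=.08)
print(r.sense()["contact_force"],r.sense()["tcp_pos"])
r.grab(15);s=r.sense();print(s["opening"],s["contact_force"],s["torque"],s["clock"])
d=snap("top","tg");snap("scene","sg");snap("wrist","wg")
E
python3 - <<'E'
import cv2,numpy as np
k=dict(interpolation=cv2.INTER_CUBIC)
t=cv2.imread("pics/sg.png");w=cv2.imread("pics/wg.png")
cv2.imwrite("pics/cg.png",np.hstack([cv2.resize(t[110:230,290:410],(400,400),**k),cv2.resize(w[80:280,200:400],(400,400),**k)]))
E
```

```text
[ 1.1437783   0.29873268 -0.54347123] [ 0.51332828 -0.05311262  0.31673104]
0.03008447959934717 [ 0.51962818  0.94592663 -0.00862215] [ 0.1360232 -0.1575239  0.0748568] 5.9583
```

View pics/cg.png

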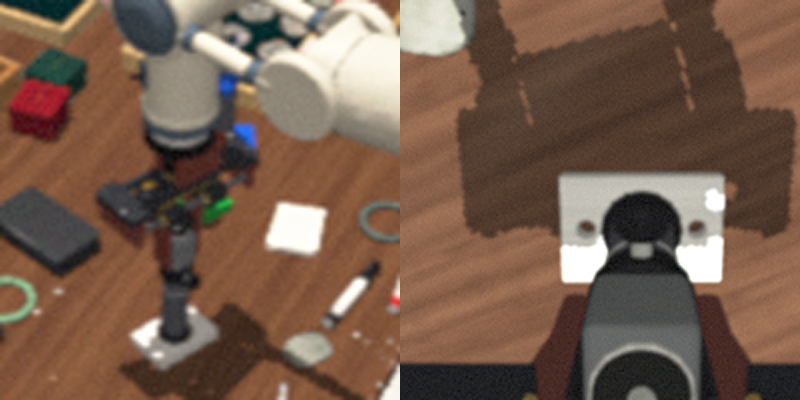

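The opening is 30 mm, so it is gripped on the ribbed faces. The foot stands flat, with the holes at wrist pixels (293,194) and (348,194). Next: re-measure the foot as it sits in the grip, increase the squeeze, lift and carry.

```bash
python3 - <<'E'
from h import *
d=snap("wrist","wg2")
def px(p,s,o): return (np.array(p,float)+.5)/s-.5+o
H=cast(d,px([[186,228],[297,228]],2,(200,80)),.014);print(H.mean(0),H[0]-H[1])
F=cast(d,px([[159,173],[324,173],[323,282],[161,282]],2,(200,80)),.014);print(F.mean(0),F[0]-F[1])
r.grab(45);s=r.sense();print(s["opening"],s["tcp_pos"],s["orientation"])
p=s["tcp_pos"]
r.servo_line((p[0],p[1],p[2]+.07),speed=.1)
s=r.sense();print(s["opening"],s["contact_force"],s["torque"],s["clock"],s["tcp_pos"])
d=snap("wrist","wl");snap("top","tl")
E
python3 - <<'E'
import cv2,numpy as np
k=dict(interpolation=cv2.INTER_CUBIC)
w=cv2.imread("pics/wl.png")
cv2.imwrite("pics/cl.png",cv2.resize(w[80:280,200:500],(900//1*8//9,533),**k))
E
```

```text
[ 0.51279956 -0.05290074  0.014     ] [-0.02235689 -0.05355153  0.        ]
[ 0.51334438 -0.05298184  0.014     ] [-0.03235471 -0.07750123  0.        ]
0.030074392261033315 [ 0.51322606 -0.05299834  0.31601385] [1.79978338e+02 2.84198272e-03 1.57359209e+02]
0.02972881012955416 [ 0.27278551  0.58907796 -8.77651457] [-0.04566894  0.05478674  0.0105141 ] 7.225 [ 0.51318565 -0.05303135  0.38492356]
```

View pics/cl.png

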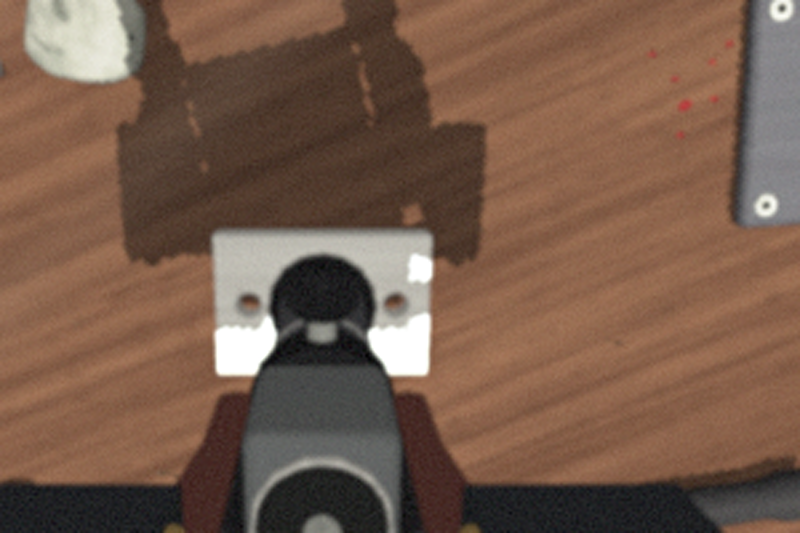

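The column hangs straight in the grip. Now I'll carry it over the base and look again before lowering.

```bash
python3 - <<'E'
from h import *
bx,by=.5406,.2190
r.reach((bx,by,.386),(180,0,161.7))
r.servo_line((bx,by,.356),speed=.08)
r.wait(.3);s=r.sense();print(s["opening"],s["contact_force"],s["torque"],s["clock"],s["tcp_pos"],s["orientation"])
d=snap("wrist","wp");snap("top","tp");snap("scene","sp")
import pickle;pickle.dump(d,open("wp.pkl","wb"))
k=dict(interpolation=cv2.INTER_CUBIC)
w=cv2.imread("pics/wp.png");t=cv2.imread("pics/tp.png");s=cv2.imread("pics/sp.png")
cv2.imwrite("pics/cp.png",cv2.resize(w[130:280,230:410],(720,600),**k))
cv2.imwrite("pics/cp2.png",np.hstack([cv2.resize(t[160:240,220:300],(400,400),**k),cv2.resize(s[180:280,260:360],(400,400),**k)]))
E
```

```text
0.029871181421233947 [-0.05015829 -0.2328453  -8.56490581] [-0.03265669 -0.01989657 -0.00221989] 9.2083 [0.54063291 0.21906837 0.35661215] [1.79966144e+02 4.67545581e-02 1.61704955e+02]
```

View pics/cp.png

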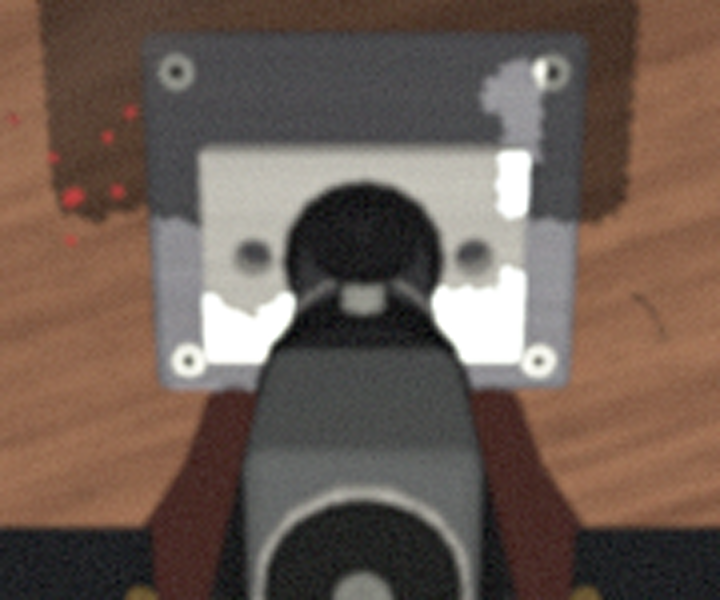

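View pics/cp2.png

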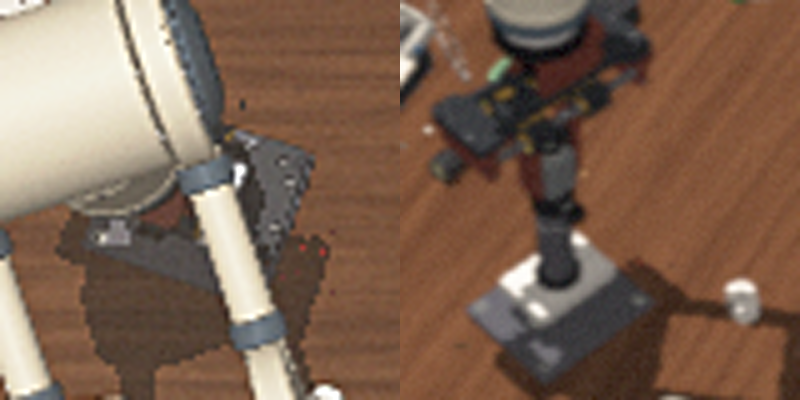

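The wrist view shows the foot square to the plate, with holes at (293,194) and (348,194) and screw heads at (274,148), (368,148), (365,220) and (277,220). I'll compare their centres.

```bash
python3 - <<'E'
from h import *
import pickle
d=pickle.load(open("wp.pkl","rb"))
def px(p,s=4,o=(230,130)): return (np.array(p,float)+.5)/s-.5+o
yaw=lambda v: np.degrees(np.arctan2(-v[0],v[1]))
S=cast(d,px([[176,72],[552,72],[540,361],[189,361]]),.013);print("base",S.mean(0),yaw(S[1]-S[0]),yaw(S[2]-S[3]))
zt=.014+.3566-.3160
H=cast(d,px([[253,256],[473,256]]),zt);print("holes",H.mean(0),yaw(H[1]-H[0]),np.linalg.norm(H[0]-H[1]))
F=cast(d,px([[199,149],[530,149],[524,364],[203,364]]),zt);print("foot",F.mean(0),yaw(F[1]-F[0]))
E
```

```text
base [0.54060498 0.21925875 0.013     ] -18.315276402619997 -18.320944401583503
holes [0.5402294  0.21896406 0.0546    ] -18.318788607440716 0.05751164579582691
foot [0.54118473 0.2189214  0.0546    ] -18.316532041784228
```

They agree to about 0.5 mm and 0.1°. Lowering in steps with the force watched.

```bash
python3 - <<'E'
from h import *
bx,by=.5406,.2190
for z in (.345,.340,.336,.333,.330,.328,.327):
    r.servo_line((bx,by,z),speed=.03)
    s=r.sense();print(z,np.round(s["tcp_pos"],4),np.round(s["contact_force"],1),np.round(s["torque"],2),round(float(s["clock"]),2))
    if s["contact_force"][2]>12: break
d=snap("wrist","ws");snap("scene","ss")
k=dict(interpolation=cv2.INTER_CUBIC)
w=cv2.imread("pics/ws.png");s=cv2.imread("pics/ss.png")
cv2.imwrite("pics/cs.png",np.hstack([cv2.resize(w[130:280,240:390],(400,400),**k),cv2.resize(s[180:280,260:360],(400,400),**k)]))
E
```

```text
0.345 [0.5406 0.219  0.3446] [-0.5 -0.1 -9.3] [-0.05 -0.04  0.02] 9.88
0.34 [0.5405 0.219  0.3396] [-0.5 -0.5 -8.5] [0.02 0.01 0.01] 10.19
0.336 [0.5405 0.219  0.3356] [ 0.5 -0.3 -8.5] [-0.05  0.    0.05] 10.47
0.333 [0.5406 0.219  0.3326] [-0.6  0.  -9.1] [ 0.   -0.03  0.06] 10.72
0.33 [0.5405 0.219  0.3296] [-0.2 -0.2 -7.9] [-0.02 -0.01 -0.03] 10.97
0.328 [0.5406 0.219  0.3291] [ 0.3  1.  -2.6] [-0.08  0.27 -0.06] 11.22
0.327 [0.5406 0.219  0.328 ] [-1.4 -0.2 -0.7] [-0.16  0.41  0.  ] 11.47
```

View pics/cs.png

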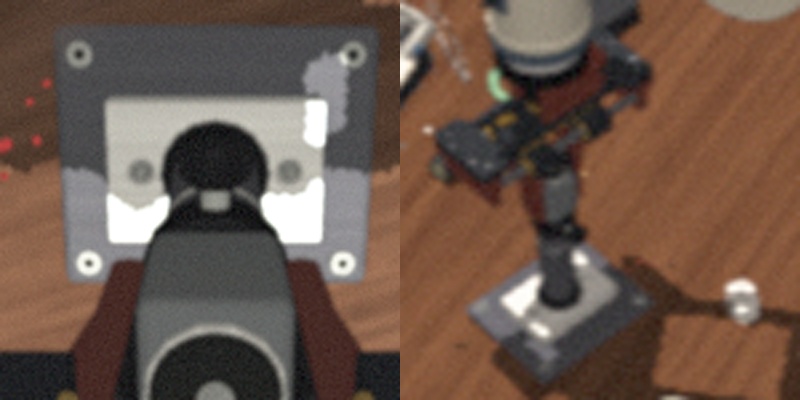

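```bash
python3 - <<'E'
from h import *
bx,by=.5406,.2190
for z in (.326,.325,.324,.323):
    r.servo_line((bx,by,z),speed=.03);r.wait(.1)
    s=r.sense();print(z,np.round(s["tcp_pos"],4),np.round(s["contact_force"],1),np.round(s["torque"],2),round(float(s["clock"]),2))
    if s["contact_force"][2]>15: break
d=snap("wrist","ws2")
k=dict(interpolation=cv2.INTER_CUBIC)
w=cv2.imread("pics/ws2.png")
cv2.imwrite("pics/cs2.png",cv2.resize(w[160:230,270:370],(800,560),**k))
E
```

```text
0.326 [0.5405 0.219  0.3279] [-2.1 -0.1  5.6] [-0.34  0.76 -0.03] 11.93
0.325 [0.5404 0.2189 0.3279] [-3.4 -0.8  9.5] [-0.51  1.17  0.06] 12.28
0.324 [0.5403 0.2189 0.3279] [-5.  -2.  13.3] [-0.61  1.5  -0.02] 12.62
0.323 [0.5402 0.2189 0.3279] [-6.9 -1.6 16.3] [-0.77  1.86  0.01] 12.97
```

View pics/cs2.png

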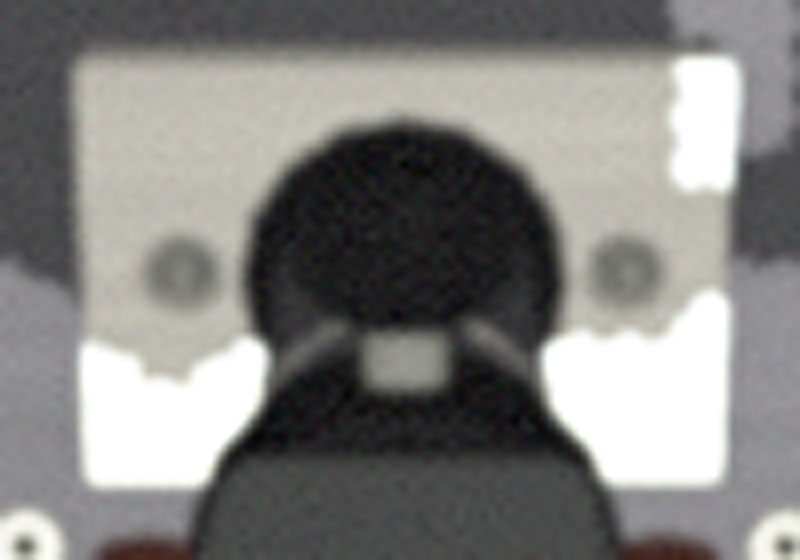

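The foot stops firmly at TCP z = 0.3279, exactly 12 mm above where I picked it up. The peg tips show in both holes, at crop (182,270) and (627,270), so it is seated. Next I'll ease off, release and turn to grip across x.

```bash
python3 - <<'E'
from h import *
bx,by=.5406,.2190
r.servo_line((bx,by,.3275),speed=.05)
r.let_go()
r.servo_line((bx,by,.425),speed=.15)
d=snap("wrist","wr")
r.reach((bx,by,.425),(180,0,71.7))
snap("wrist","wr2")
s=r.sense();print(s["clock"],s["tcp_pos"],s["contact_force"],s["opening"])
import pickle;pickle.dump(d,open("wr.pkl","wb"))
k=dict(interpolation=cv2.INTER_CUBIC)
w=cv2.imread("pics/wr.png");s=cv2.imread("pics/wr2.png")
cv2.imwrite("pics/cr.png",np.hstack([cv2.resize(w[110:310,220:420],(400,400),**k),cv2.resize(s[110:310,220:420],(400,400),**k)]))
E
```

```text
16.5833 [0.54059481 0.21900795 0.42472327] [0.15780528 0.13532872 0.42709307] 0.08779374007915171
```

View pics/cr.png

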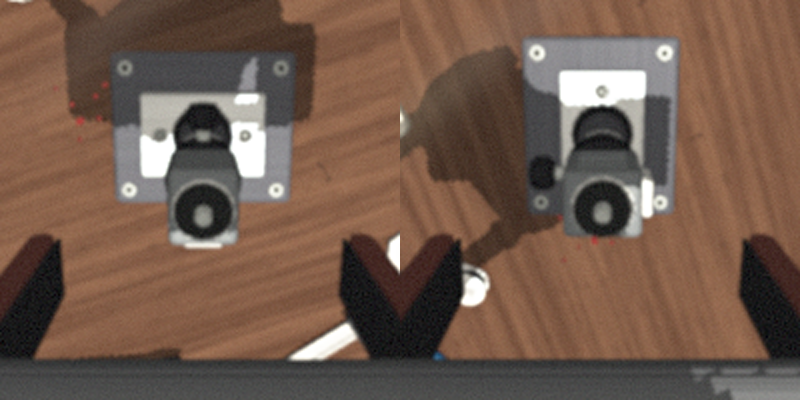

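The column stands seated on its own. In the turned view the button is on the right at crop (647,197) and the knob on the left at (543,172). Next is the descent and squeeze.

```bash
python3 - <<'E'
from h import *
bx,by=.5406,.2190
r.servo_line((bx,by,.328),speed=.08)
r.wait(.2)
s=r.sense();print(s["tcp_pos"],s["contact_force"])
r.grab(20);r.wait(.3);s=r.sense();print(s["clock"],s["opening"],s["contact_force"],s["torque"])
d=snap("wrist","wq");snap("scene","sq")
k=dict(interpolation=cv2.INTER_CUBIC)
w=cv2.imread("pics/wq.png");s=cv2.imread("pics/sq.png")
cv2.imwrite("pics/cq.png",np.hstack([cv2.resize(w[110:310,220:420],(400,400),**k),cv2.resize(s[180:280,260:360],(400,400),**k)]))
E
```

```text
[0.54066472 0.2190195  0.32848475] [ 0.52880741  0.95755664 -0.03461222]
19.3167 0.03392067401314513 [ 2.37522297 -0.66346825  1.62354692] [-0.2262663  -0.38986768  0.02544506]
```

View pics/cq.png

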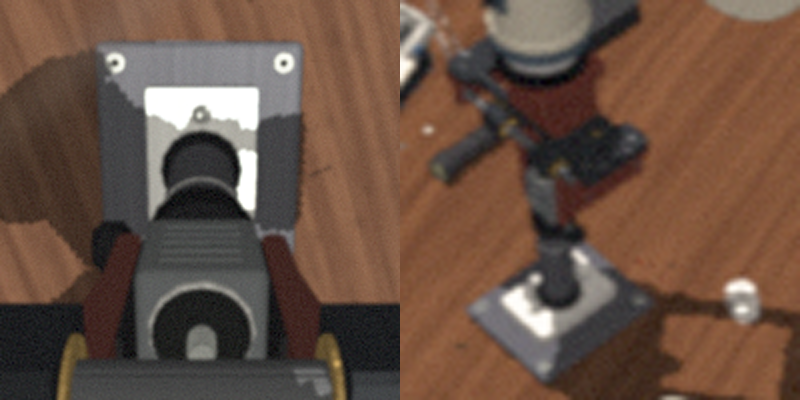

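The opening is 34 mm, so the button is flush. Now I'll draw the mast up in steps, watching the force.

```bash
python3 - <<'E'
from h import *
bx,by=.5406,.2190
for z in (.333,.340,.360,.380,.400,.412,.415):
    r.servo_line((bx,by,z),speed=.06)
    s=r.sense();print(z,np.round(s["tcp_pos"],4),np.round(s["contact_force"],1),np.round(s["torque"],2),round(s["opening"],4),round(float(s["clock"]),2))
    if s["contact_force"][2]<-5: print("stop");break
d=snap("wrist","wu");snap("scene","su")
k=dict(interpolation=cv2.INTER_CUBIC)
w=cv2.imread("pics/wu.png");s=cv2.imread("pics/su.png")
cv2.imwrite("pics/cu.png",np.hstack([cv2.resize(w[110:310,220:420],(400,400),**k),cv2.resize(s[180:280,260:360],(400,400),**k)]))
E
```

```text
0.333 [0.5405 0.219  0.3329] [ 0.3 -1.6 -1.8] [-0.24 -0.29  0.02] 0.0338 19.67
0.34 [0.5404 0.219  0.3403] [-1.1 -1.5 -2.5] [-0.41  0.19 -0.02] 0.034 19.93
0.36 [0.5404 0.219  0.3604] [-1.7 -1.4 -1.9] [-0.37  0.57  0.02] 0.0335 20.42
0.38 [0.5405 0.2191 0.3805] [-2.4 -1.5 -1.2] [-0.25  0.72  0.06] 0.0336 20.9
0.4 [0.5405 0.219  0.4005] [-1.1 -0.8 -3.3] [-0.15  0.74  0.01] 0.0337 21.38
0.412 [0.5405 0.219  0.4127] [-3.2 -0.2 -2.8] [-0.14  0.75  0.09] 0.0338 21.73
0.415 [0.5406 0.219  0.4151] [-1.2 -0.8 -2.1] [-0.05  0.69  0.03] 0.0337 21.98
```

View pics/cu.png

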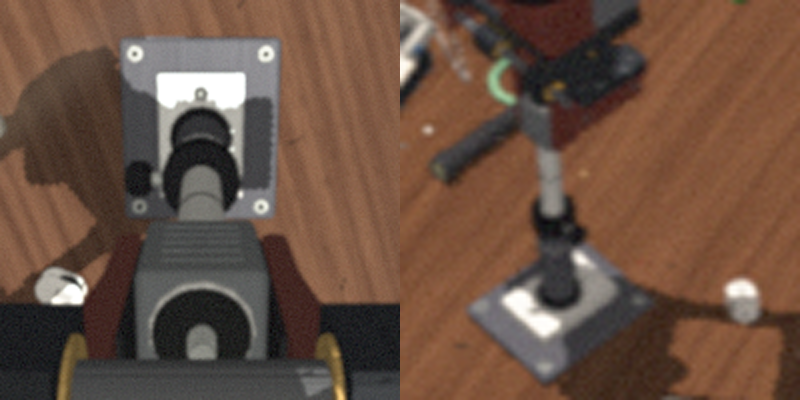

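The mast slides freely and the column stays seated. Now half-millimetre steps, with averaged forces, up to the hard end.

```bash
python3 - <<'E'
from h import *
bx,by=.5406,.2190
def F():
    a=[];p=[]
    for _ in range(10):
        r.wait(.02);s=r.sense();a.append(s["contact_force"]);p.append(s["tcp_pos"][2])
    return np.mean(a,0),np.mean(p),s
f0,p,_=F();print(np.round(f0,2),round(p,5))
z=.415
while z<.4215:
    z+=.0005
    r.servo_line((bx,by,z),speed=.02)
    f,p,s=F();print(round(z,4),round(p,5),np.round(f,2),round(float(s["clock"]),2))
    if f[2]<-4.5: print("end");break
E
```

```text
[-1.47 -0.46 -2.08] 0.41491
0.4155 0.41544 [-1.56 -0.19 -2.4 ] 22.67
0.416 0.41607 [-1.6  -0.41 -2.61] 23.08
0.4165 0.41657 [-2.12 -0.44 -2.48] 23.5
0.417 0.41704 [-2.08 -0.47 -2.05] 23.92
0.4175 0.41753 [-1.9  -0.32 -2.26] 24.33
0.418 0.41805 [-1.99 -0.73 -2.33] 24.75
0.4185 0.41822 [-0.46 -0.26 -4.81] 25.17
end
```

```bash
python3 - <<'E'
from h import *
r.servo_line((.5406,.2190,.4183),speed=.02)
for _ in range(5):
    a=[];
    for _ in range(10): r.wait(.03);s=r.sense();a.append(np.r_[s["contact_force"],s["tcp_pos"][2]*1000,s["opening"]*1000])
    print(np.round(np.mean(a,0),2),round(float(s["clock"]),2))
d=snap("wrist","we");snap("scene","se");snap("top","te")
k=dict(interpolation=cv2.INTER_CUBIC)
w=cv2.imread("pics/we.png");s=cv2.imread("pics/se.png")
cv2.imwrite("pics/ce.png",np.hstack([cv2.resize(w[110:260,245:395],(400,400),**k),cv2.resize(s[180:280,260:360],(400,400),**k)]))
u=cv2.imread("pics/wu.png");print(cv2.absdiff(u,w)[120:220,275:365].mean())
E
```

```text
[ 3.9000e-01 -8.9000e-01 -5.0300e+00  4.1823e+02  3.3910e+01] 25.75
[ 3.9000e-01 -4.4000e-01 -5.7100e+00  4.1822e+02  3.3930e+01] 26.08
[  0.53  -0.63  -5.78 418.22  34.01] 26.42
[  0.89  -0.49  -6.47 418.23  33.93] 26.75
[  0.63  -0.72  -6.49 418.22  33.84] 27.08
5.585296296296296
```

View pics/ce.png

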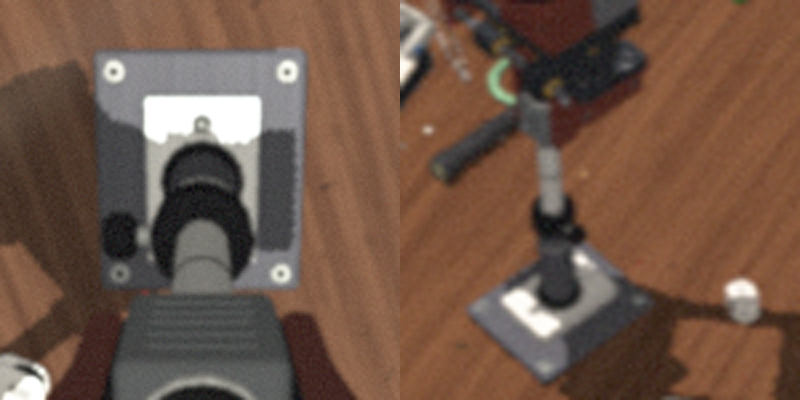

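View pics/te.png

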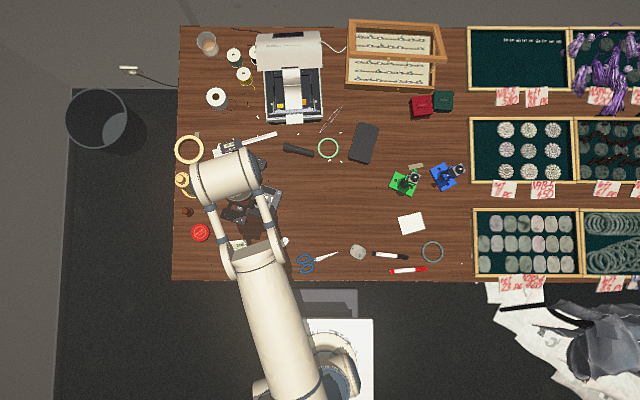

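At the hard end the controller is slowly winding up: the pull grew from 5.0 to 6.5 N. I'll set the target just under the stop so it settles, and watch it.

```bash
python3 - <<'E'
from h import *
def watch(n):
  for _ in range(n):
    a=[]
    for _ in range(10): r.wait(.05);s=r.sense();a.append(np.r_[s["contact_force"],s["tcp_pos"][2]*1000,s["opening"]*1000])
    print(np.round(np.mean(a,0),2).tolist(),round(float(s["clock"]),2))
r.servo_line((.5406,.2190,.4181),speed=.02)
watch(6)
E
```

```text
[0.65, -0.78, -5.75, 418.21, 34.02] 27.98
[0.3, -0.6, -4.81, 418.22, 33.86] 28.48
[0.25, -0.93, -4.02, 418.22, 33.9] 28.98
[0.48, -1.06, -3.49, 418.21, 33.88] 29.48
[0.59, -1.16, -2.57, 418.2, 33.93] 29.98
[0.28, -1.13, -2.09, 418.19, 33.85] 30.48
```

```bash
python3 - <<'E'
from h import *
def watch(n):
  for _ in range(n):
    a=[]
    for _ in range(10): r.wait(.05);s=r.sense();a.append(np.r_[s["contact_force"],s["tcp_pos"][2]*1000,s["opening"]*1000])
    print(np.round(np.mean(a,0),2).tolist(),round(float(s["clock"]),2))
r.servo_line((.5406,.2190,.4182),speed=.02)
watch(5)
snap("wrist","wz")
w=cv2.imread("pics/wz.png");e=cv2.imread("pics/wb.png")
cv2.imwrite("pics/cz.png",cv2.resize(w[130:240,270:370],(545,600),interpolation=cv2.INTER_CUBIC))
E
```

```text
[0.69, -1.16, -2.43, 418.21, 33.91] 31.23
[0.48, -1.32, -2.46, 418.2, 33.93] 31.73
[0.5, -0.99, -2.34, 418.21, 33.82] 32.23
[0.82, -1.42, -1.93, 418.2, 33.95] 32.73
[0.59, -1.0, -2.49, 418.2, 33.98] 33.23
```

View pics/cz.png

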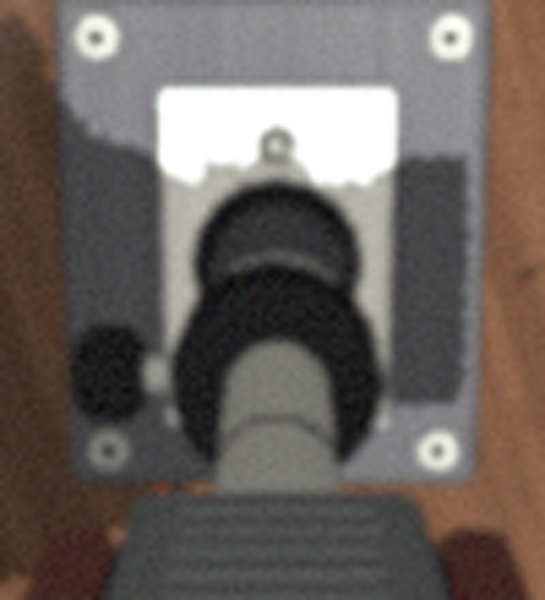

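The pull is steady at about 2.4 N, just the mast's own weight. The mast is at its stop, and the foot lies flat with a peg tip in its hole at crop (277,147). Handing in.

```bash
python3 -c "
from station import r
print(r.hand_in())"
```

```text
the job is handed in; nothing more can be done
None
```

The column is seated on its two pegs, and the gripper is holding the mast at the second, upper stop with the button squeezed. I handed in at about 33 s of the 54 s allowed.

- **Seating:** I carried the aluminium-foot column by its ribbed faces, so the mast stayed locked. It stopped firmly 12 mm above where I picked it up, under a 16 N push. The peg tips showed in both holes.
- **Mast:** I regripped across the button (34 mm opening, so it is flush) and drew the mast straight up. It met a hard end after about 89.8 mm.
- **Holding force:** Holding slightly above the stop made the controller's pull creep up to 6.5 N, so I lowered the target to right at the stop. It then held steady for 2.5 s at about 2.4 N, roughly the mast's own weight.
- **Last checks:** The final wrist picture shows the foot flat on the plate with a peg tip in the one hole it can see; the barrel hides the other. The last overhead picture shows the other things it can see where they were. The arm covers a few near the base, but the gripper touched only the column.

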